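Find the switch that was left on

ROBOT

A 6-joint arm with a two-finger parallel gripper is mounted at the origin on the work surface; the furniture and walls round the work are solid. World frame = base frame: x ahead of the robot, y to its left, z up, the work surface at z = 0. Lengths are in mm, angles in rad, forces in N, time in s.
With the tool pointing down it reaches from about 350 to 975 mm from the base axis. Payload 7.1 kg.
Tool frame: the origin (TCP) lies midway between the tips of the shut fingers; the grasp point (between the pads) lies 19 mm behind it; z points along the fingers, y is the line along which they close (so a half turn about z gives the same grasp; the last joint's range is limited). The gripper opens to 88 mm and grips with 3 to 60 N. Pads are 20 mm wide; open, the fingers measure 115 mm over their backs; the gripper's body (75 mm by 178 mm) begins 61 mm behind the grasp point.
Start: joints at [-0.761, 0.423, 1.63, -0, 1.089, -0.019], TCP at [460.705, -422.322, 222.675] pointing down, gripper open.
Joint ranges: [-3, 3], [-0.9, 2.11], [0.09, 2.58], [-1.31, 4.45], [0.11, 2.69], [-2.54, 2.54]. Speed limits (rad/s): [2.39, 2.39, 3.01, 3.14, 3.14, 3.14].

INTERFACE

Orientations are given as a unit quaternion [x, y, z, w].
In Python, from bench import bot gives the robot as it stands.
- The arm moves only by the tool drive_tool, never from a script. Its argument "motion" is a list of rows, each an object of numbers: "tx", "ty", "tz": the shift along the tool's x, y, z in cm; "yaw": the turn about the tool's z in rad; "grip": the finger opening in cm, from 0 to 8.78. In form: [{"tx": .., "ty": .., "tz": .., "yaw": .., "grip": ..}, ...]. A call has exactly 5 rows; each row shifts and turns the commanded pose from where the row before left it, along the tool's axes as they then stand; what a row does not reach is not made up. A row lasts 1/12 s, in which the tool goes at most 41.7 mm and 7.16 degrees, less where a joint would pass 70% of its speed; a pose out of reach is approached as far as the arm can. A call with a gripper value outside its range is refused whole. The fingers move at their own pace and stop on an object; the grip force is fixed at half the most. Time passes only in rows, so rows that do not move let the fingers close, or fill a call up. It gives the time, the measured TCP pose, the force, the opening and the grip force at its end, in the units of the state.
- bot.get_state(): the state, without advancing time (a new reading comes with each control period).
- bot.grab_frame(name): name is "scene" or "side" or "wrist"; returns a dict with "image" (400x640x3 uint8, red, green, blue), "camera_matrix" (3x3 intrinsics, pixels), "k1" (the pictures are not rectified: a ray, as slopes to the right and down, at radius r is drawn at 1 + k1 r^2 times it, then the intrinsics apply), "rvec" (rotation vector, rad) and "tvec" (3), from world to camera coordinates, as OpenCV has them. Camera axes: x right, y down, z forward; pixel columns grow to the right and rows downward; lengths in mm; the calibration is good to about 2 mm. A picture is of the moment at which its call begins. There is no depth.
- bot.hand_in(): hands the job in; it is judged then, once.
Trained networks look in a picture, given as the dict that the camera call returned (one of the last four; its "shot" number tells which), for a name from the list of things; names that differ only in an ending like _2 or _b are one class to them, and where a whole thing is asked for, a point or a joint stands for the part that bears it (a point fixed in the world has none). Each returns a list of dicts, best first, with "confidence" (0 to 1); they miss things now and then, are a little off and sometimes report something else, mostly with a low value. They report only what shows in the picture. A call takes as long as a camera call.
- bot.boxes_of(picture, thing): "at" ([x, y, z] in mm, in world coordinates, good to about 4 mm: the middle of the surface that is visible of it).
- bot.spot_point(picture, thing): "at" ([x, y, z] in mm, in world coordinates, good to about 4 mm: a listed point, or the origin of a listed thing).
The state is a dict: "time_s": time; "joints": joint angles; "joint_velocities": joint speeds; "joint_efforts": joint torques, N m; "tcp_pos": TCP position; "eef_rot": TCP orientation; "force": force on the tool from outside, world axes, zero at the start; "moment": the same for the moment, N m; "finger_gap": opening from 0.0 (shut) to 1.0 (fully open); "gripper_force": force on a finger pad.
Only numpy, scipy, OpenCV 4.12 (cv2) and the standard library are available. Lean on these libraries where they do the work, as an engineer would, in place of code of your own. Each camera call takes 0.05 s, during which the arm holds its last target. There are 200 camera calls.

TASK

One of the four sockets of the bench switch box was left on, so one of its four push-push keys is latched a few millimetres lower than the rest. Feel along the row from the robot's left to its right, tapping each of the four keys lightly with the fingertips so that none of them clicks; then press the latched key fully in and let it go, so that it springs up level with the other three. Never push in a key that is already up, and leave the tools and jars round the box where they lie.

Things in the scene. Friction and masses are not known exactly. Their poses are not given: they have to be found in the camera images.
- switch_box: dark blue-grey switch box fixed on the bench, 124 x 204 x 56 mm (depth x, width y, height z), a row of four square ivory keys on its black top. Origin: centre of its underside, on the bench; y runs along the row to the robot's left, x away from the robot. Keys at x = -22 mm, y = +63, +21, -21, -63 mm in this frame, each in a black bezel rim whose top is 59 mm above the bench.
- switch_a: one of four identical keys, a flat ivory cap 24 x 24 mm; the letters stand in the row in any order, so sort them by position. This point stays put when the key moves: it is the centre of the cap's top when the key is up, 70 mm above the bench. Axes as the box's.
- switch_b: one of four identical keys, a flat ivory cap 24 x 24 mm; the letters stand in the row in any order, so sort them by position. This point stays put when the key moves: it is the centre of the cap's top when the key is up, 70 mm above the bench. Axes as the box's.
- switch_c: one of four identical keys, a flat ivory cap 24 x 24 mm; the letters stand in the row in any order, so sort them by position. This point stays put when the key moves: it is the centre of the cap's top when the key is up, 70 mm above the bench. Axes as the box's.
- switch_d: one of four identical keys, a flat ivory cap 24 x 24 mm; the letters stand in the row in any order, so sort them by position. This point stays put when the key moves: it is the centre of the cap's top when the key is up, 70 mm above the bench. Axes as the box's.
- cap_a (a point): centre of the top face of this key's cap, moving with it: 70 mm above the bench up, 65.5 latched, 63 fully in. Sprung push-push key with a stop 7 mm down, where it clicks over (7 N). Up: 1.5 N moves it 0.5 mm, 3 N 1.5 mm, 5 N 4 mm; short of the stop it springs back, let go from the stop it stays latched. Latched: gives under 1 mm to 4.5 N; pushed on 2.5 mm to the stop and let go, it springs up.
- cap_b (a point): centre of the top face of this key's cap, moving with it: 70 mm above the bench up, 65.5 latched, 63 fully in. Sprung push-push key with a stop 7 mm down, where it clicks over (7 N). Up: 1.5 N moves it 0.5 mm, 3 N 1.5 mm, 5 N 4 mm; short of the stop it springs back, let go from the stop it stays latched. Latched: gives under 1 mm to 4.5 N; pushed on 2.5 mm to the stop and let go, it springs up.
- cap_c (a point): centre of the top face of this key's cap, moving with it: 70 mm above the bench up, 65.5 latched, 63 fully in. Sprung push-push key with a stop 7 mm down, where it clicks over (7 N). Up: 1.5 N moves it 0.5 mm, 3 N 1.5 mm, 5 N 4 mm; short of the stop it springs back, let go from the stop it stays latched. Latched: gives under 1 mm to 4.5 N; pushed on 2.5 mm to the stop and let go, it springs up.
- cap_d (a point): centre of the top face of this key's cap, moving with it: 70 mm above the bench up, 65.5 latched, 63 fully in. Sprung push-push key with a stop 7 mm down, where it clicks over (7 N). Up: 1.5 N moves it 0.5 mm, 3 N 1.5 mm, 5 N 4 mm; short of the stop it springs back, let go from the stop it stays latched. Latched: gives under 1 mm to 4.5 N; pushed on 2.5 mm to the stop and let go, it springs up.
- pliers_flat: red-handled flat-nose pliers, 128 mm long, in front of the box; loose, a bystander; origin under its middle, on the bench
- loupe: small folding loupe, 18 x 36 x 13 mm, in front of the box; loose, a bystander; origin under its middle, on the bench
- black_jar: black screw-lid jar, 40 mm across and 34 mm high, to the left of the box; loose, a bystander; origin under its middle, on the bench
- yellow_jar: yellow jar with a white lid, 35 mm across and 30 mm high, to the left of the box; loose, a bystander; origin under its middle, on the bench
- scriber: steel scriber, 140 mm long, in front of the box; loose, a bystander; origin under its middle, on the bench
- gem_jar_1: small white jar with a black lid, 33 mm across and 24 mm high, to the left of the box; loose, a bystander; origin under its middle, on the bench

How it is judged (in metres and radians):
On the way, in this order (a step that is already met when the one before it is completed fails the run):
1. the leftmost key of the row is tapped with the fingers (((y of switch_a in the frame of switch_box between 0.048 and 0.078 m and contact force between the fingers and switch_a above 0.4 N) or (y of switch_b in the frame of switch_box between 0.048 and 0.078 m and contact force between the fingers and switch_b above 0.4 N) or (y of switch_c in the frame of switch_box between 0.048 and 0.078 m and contact force between the fingers and switch_c above 0.4 N) or (y of switch_d in the frame of switch_box between 0.048 and 0.078 m and contact force between the fingers and switch_d above 0.4 N))), for 0.02 s.
2. the second key of the row is tapped with the fingers (((y of switch_a in the frame of switch_box between 0.006 and 0.036 m and contact force between the fingers and switch_a above 0.4 N) or (y of switch_b in the frame of switch_box between 0.006 and 0.036 m and contact force between the fingers and switch_b above 0.4 N) or (y of switch_c in the frame of switch_box between 0.006 and 0.036 m and contact force between the fingers and switch_c above 0.4 N) or (y of switch_d in the frame of switch_box between 0.006 and 0.036 m and contact force between the fingers and switch_d above 0.4 N))), for 0.02 s.
3. the third key of the row is tapped with the fingers (((y of switch_a in the frame of switch_box between -0.036 and -0.006 m and contact force between the fingers and switch_a above 0.4 N) or (y of switch_b in the frame of switch_box between -0.036 and -0.006 m and contact force between the fingers and switch_b above 0.4 N) or (y of switch_c in the frame of switch_box between -0.036 and -0.006 m and contact force between the fingers and switch_c above 0.4 N) or (y of switch_d in the frame of switch_box between -0.036 and -0.006 m and contact force between the fingers and switch_d above 0.4 N))), for 0.02 s.
4. the rightmost key of the row is tapped with the fingers (((y of switch_a in the frame of switch_box between -0.078 and -0.048 m and contact force between the fingers and switch_a above 0.4 N) or (y of switch_b in the frame of switch_box between -0.078 and -0.048 m and contact force between the fingers and switch_b above 0.4 N) or (y of switch_c in the frame of switch_box between -0.078 and -0.048 m and contact force between the fingers and switch_c above 0.4 N) or (y of switch_d in the frame of switch_box between -0.078 and -0.048 m and contact force between the fingers and switch_d above 0.4 N))), for 0.02 s.
5. after the four taps the key that was latched down is pressed and springs up, so that all four are up (height (world z) of each of cap_a, cap_b, cap_c, cap_d above 0.0685 m), for 0.1 s.
At the end, for the whole second after the job is handed in: all four keys are up, each within 1.5 mm of its top position (all of step 5); the robot touches nothing.
It fails at once if a key that was up is pushed in: a cap moves more than 6.5 mm from where it started (the latched one cannot; a key clicks at 7 mm) (distance of any of cap_a, cap_b, cap_c, cap_d from where it was at the start of the episode above 0.0065 m).
It fails at once if a tool or jar round the box is moved more than 15 mm or picked up (distance of any of pliers_flat, scriber, loupe, gem_jar_1, black_jar, yellow_jar from where it was at the start of the episode above 0.015 m).
It also fails if it takes over 54 s, if anything falls off the work surface, if the arm or the gripper's body presses on something with over 40 N, if the wrist force passes 120 N, or if a joint passes its speed limit or range.

## Working session

There is one attempt and no reset: what is moved stays moved. The work goes in short steps, Python scripts to look and compute and a tool call to move; the robot and the scene stay as the last step left them, time stands still between calls to the robot, and variables do not carry over. Pictures are saved under pics/ and viewed, at most 10 in all, crops included, and the job is handed in when it is done.

Besides the shell and the picture viewer there is one more tool, called after "Emit:" by a JSON object that holds its "method" and its "body", one argument or row to a line. drive_tool: Moves the arm, as the interface text tells. Its arguments: {"type":"object","properties":{"motion":{"type":"array"}},"required":["motion"]}

```bash
mkdir -p pics; python3 - <<'E'
from bench import bot
import cv2,numpy as np
s=bot.get_state(); print(s)
ims=[]
for c in("scene","side"):
    p=bot.grab_frame(c); ims.append(p["image"])
    for t in("switch_box","switch_a","cap_a"):
        for d in bot.spot_point(p,t)[:5]: print(c,t,np.round(d["at"],1),round(d["confidence"],2))
    for t in ("pliers_flat","loupe","black_jar","yellow_jar","scriber","gem_jar_1"):
        for d in bot.spot_point(p,t)[:1]: print(c,t,np.round(d["at"],1),round(d["confidence"],2))
    cv2.imwrite(f"pics/{c}0.png",p["image"][:,:,::-1])
E
```

```text
{'time_s': 0.0, 'joints': array([-7.61000035e-01,  4.23845654e-01,  1.63066855e+00, -1.39440701e-05,
        1.08860437e+00, -1.90339413e-02]), 'joint_velocities': array([-0.00065722,  0.00052342, -0.00069713,  0.00046871, -0.00110622,
        0.00104102]), 'joint_efforts': array([ 1.68749200e-03, -5.44603193e+01, -2.73671472e+01,  6.45160815e-02,
        2.27222656e-02, -1.56080409e-04]), 'tcp_pos': array([ 460.3165691 , -421.95771539,  221.90712289]), 'eef_rot': array([ 9.15350413e-01,  4.02657472e-01, -2.99559787e-04, -7.01718990e-04]), 'force': array([-0.45510739,  0.72595196,  0.3817963 ]), 'moment': array([ 0.02624186, -0.02177932,  0.02757021]), 'gripper_force': 0.0, 'finger_gap': 0.9991667067879515}
scene switch_box [659.9 -48.7  -4.4] 0.82
scene switch_a [631.6 -30.5  72. ] 0.8
scene switch_a [ 647.8 -115.8   74. ] 0.7
scene switch_a [623.7   9.7  75. ] 0.59
scene switch_a [636.7 -72.8  69.6] 0.47
scene switch_a [643.7 -70.7  67.3] 0.38
scene cap_a [ 649.4 -114.    71. ] 0.74
scene cap_a [645.1 -71.7  67.8] 0.61
scene cap_a [621.    8.7  66.6] 0.6
scene cap_a [629.6 -31.3  6
[... 229 characters left out ...]
r_1 [570.   68.3  -5.9] 0.76
side switch_box [ 6.576e+02 -4.560e+01 -2.000e-01] 0.79
side switch_a [633.3 -35.4  75.7] 0.7
side switch_a [ 651.  -111.    70.4] 0.7
side switch_a [617.2   6.8  70.4] 0.57
side switch_a [640.1 -73.   69.6] 0.56
side cap_a [631.1 -31.2  68.6] 0.71
side cap_a [ 505.4 -106.1   -1.5] 0.61
side cap_a [619.1   5.3  69.7] 0.53
side cap_a [ 649.1 -113.    70. ] 0.52
side cap_a [640.  -74.8  64.1] 0.41
side pliers_flat [ 503.1 -107.1    0.7] 0.84
side loupe [540.3 -10.2   1.8] 0.63
side black_jar [ 6.175e+02  8.390e+01 -5.000e-01] 0.96
side yellow_jar [ 6.738e+02  9.470e+01 -6.000e-01] 0.92
side scriber [ 563.6 -110.7    4.5] 0.72
side gem_jar_1 [573.4  70.5  -5.9] 0.73
```

View pics/scene0.png

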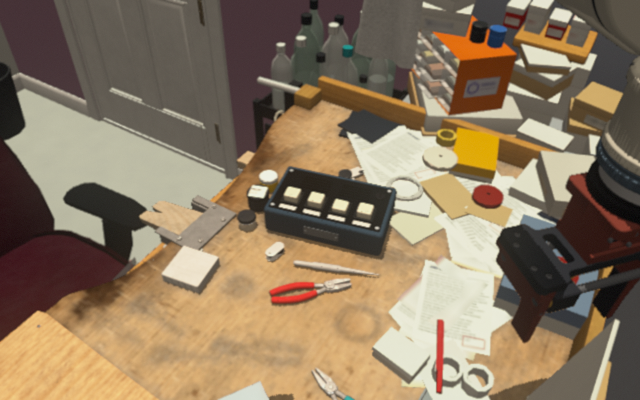

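View pics/side0.png

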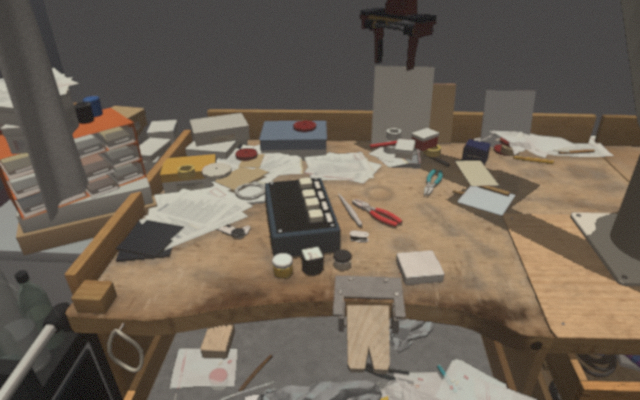

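The scene view shows the box around (330,205) with its keys at about (292,193), (316,198), (340,207) and (365,211). The network positions agree with this: box yaw is about +0.235 rad and the row centre is about (635,-53). First I turn to align with the box and shut the fingers.

Emit:
{"method": "drive_tool", "body": {
  "motion": [
    {"tx": 0, "ty": 0, "tz": 0, "yaw": 0.119, "grip": 0},
    {"tx": 0, "ty": 0, "tz": 0, "yaw": 0.119, "grip": 0},
    {"tx": 0, "ty": 0, "tz": 0, "yaw": 0.119, "grip": 0},
    {"tx": 0, "ty": 0, "tz": 0, "yaw": 0.119, "grip": 0},
    {"tx": 0, "ty": 0, "tz": 0, "yaw": 0.119, "grip": 0}
  ]
}}

```text
time_s: 1.42
tcp_pos: [460.7, -422.3, 222.7]
eef_rot: [0.994, 0.114, 0.0, -0.0]
force: [0.1, 0.2, 0.5]
finger_gap: 0.658
gripper_force: 0.0
```

```bash
cat > h.py <<'E'
from bench import bot
import numpy as np,sys
from scipy.spatial.transform import Rotation as R
def rel(p):
    s=bot.get_state(); r=R.from_quat(s["eef_rot"])
    ax=r.as_matrix()
    print("t",round(s["time_s"],2),"tcp",np.round(s["tcp_pos"],1),"F",np.round(s["force"],2),"xang",round(np.arctan2(ax[1,0],ax[0,0]),3),"zax",np.round(ax[:,2],4),"gap",round(s["finger_gap"],3))
    print("cm in tool:",np.round(r.inv().apply(np.array(p)-s["tcp_pos"])/10,2))
if __name__=="__main__": rel([float(a) for a in sys.argv[1:4]])
E
python3 h.py 590 -40 190
```

```text
t 1.42 tcp [ 460.7 -422.3  222.7] F [0.09 0.16 0.53] xang 0.228 zax [ 0.  0. -1.] gap 0.658
cm in tool: [ 21.23 -34.32   3.27]
```

Emit:
{"method": "drive_tool", "body": {
  "motion": [
    {"tx": 2.1, "ty": -3.4, "tz": 0.3, "yaw": 0, "grip": 0},
    {"tx": 2.1, "ty": -3.4, "tz": 0.3, "yaw": 0, "grip": 0},
    {"tx": 2.1, "ty": -3.4, "tz": 0.3, "yaw": 0, "grip": 0},
    {"tx": 2.1, "ty": -3.4, "tz": 0.3, "yaw": 0, "grip": 0},
    {"tx": 2.1, "ty": -3.4, "tz": 0.3, "yaw": 0, "grip": 0}
  ]
}}

```text
time_s: 1.83
tcp_pos: [523.7, -231.0, 207.7]
eef_rot: [0.993, 0.116, 0.0, 0.0]
force: [-0.0, -0.0, -0.4]
finger_gap: 0.285
gripper_force: 0.0
```

Emit:
{"method": "drive_tool", "body": {
  "motion": [
    {"tx": 2.1, "ty": -3.4, "tz": 0.3, "yaw": 0, "grip": 0},
    {"tx": 2.1, "ty": -3.4, "tz": 0.3, "yaw": 0, "grip": 0},
    {"tx": 2.1, "ty": -3.4, "tz": 0.3, "yaw": 0, "grip": 0},
    {"tx": 2.1, "ty": -3.4, "tz": 0.3, "yaw": 0, "grip": 0},
    {"tx": 0, "ty": 0, "tz": 0, "yaw": 0, "grip": 0}
  ]
}}

```text
time_s: 2.25
tcp_pos: [575.1, -75.2, 195.4]
eef_rot: [0.993, 0.119, 0.0, -0.001]
force: [-0.1, -0.0, 0.1]
finger_gap: 0.006
gripper_force: 0.0
```

```bash
python3 - <<'E'
from bench import bot
import cv2,numpy as np
from h import rel
rel([620.7,8.5,110])
p=bot.grab_frame("wrist"); cv2.imwrite("pics/w1.png",p["image"][:,:,::-1])
for t in("switch_a","cap_a","switch_box"):
    for d in bot.spot_point(p,t)[:5]: print(t,np.round(d["at"],1),round(d["confidence"],2))
E
```

```text
t 2.25 tcp [575.1 -75.2 195.4] F [-0.14 -0.04  0.14] xang 0.239 zax [ 5.0e-04  1.6e-03 -1.0e+00] gap 0.006
cm in tool: [ 6.4  -7.04  8.55]
switch_a [640.9 -72.5  74.1] 0.97
switch_a [ 650.6 -115.4   72.8] 0.75
switch_a [633.  -30.3  71.2] 0.72
switch_a [620.8  10.6  71.4] 0.66
cap_a [641.2 -74.5  64.9] 0.93
cap_a [ 651.8 -113.6   67.2] 0.91
cap_a [618.8   6.9  67.4] 0.85
cap_a [629.2 -32.6  69.8] 0.74
switch_box [ 6.546e+02 -5.150e+01 -6.000e-01] 0.74
switch_box [644.6 -72.7  66.9] 0.54
```

View pics/w1.png

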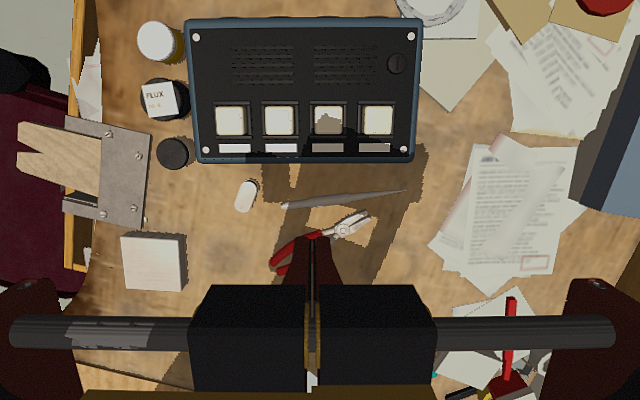

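The wrist view shows keys at (230,120), (281,120), (328,120) and (377,120), which confirms the positions. Now I go over key 1.

Emit:
{"method": "drive_tool", "body": {
  "motion": [
    {"tx": 2.1, "ty": -2.3, "tz": 2.2, "yaw": 0, "grip": 0},
    {"tx": 2.1, "ty": -2.3, "tz": 2.2, "yaw": 0, "grip": 0},
    {"tx": 2.2, "ty": -2.4, "tz": 2.1, "yaw": 0, "grip": 0},
    {"tx": 0, "ty": 0, "tz": 2.0, "yaw": 0, "grip": 0},
    {"tx": 0, "ty": 0, "tz": 2.0, "yaw": 0, "grip": 0}
  ]
}}

```text
time_s: 2.87
tcp_pos: [620.5, 1.7, 89.9]
eef_rot: [0.993, 0.117, 0.0, 0.0]
force: [-0.2, -0.2, 0.7]
finger_gap: 0.002
gripper_force: 0.0
```

```bash
python3 h.py 620.5 8.5 68.7
```

```text
t 2.87 tcp [620.5   1.7  89.9] F [-0.16 -0.17  0.71] xang 0.234 zax [ 8.e-04 -1.e-04 -1.e+00] gap 0.002
cm in tool: [ 0.16 -0.66  2.12]
```

Emit:
{"method": "drive_tool", "body": {
  "motion": [
    {"tx": 0.2, "ty": -0.6, "tz": 1.0, "yaw": 0, "grip": 0},
    {"tx": 0, "ty": 0, "tz": 0.6, "yaw": 0, "grip": 0},
    {"tx": 0, "ty": 0, "tz": 0.4, "yaw": 0, "grip": 0},
    {"tx": 0, "ty": 0, "tz": 0.2, "yaw": 0, "grip": 0},
    {"tx": 0, "ty": 0, "tz": 0, "yaw": 0, "grip": 0}
  ]
}}

```text
time_s: 3.28
tcp_pos: [620.4, 7.6, 69.4]
eef_rot: [0.993, 0.116, 0.0, 0.0]
force: [-1.8, -1.4, 2.8]
finger_gap: 0.01
gripper_force: 1.2
```

```bash
python3 h.py 620.5 8.5 68.7
```

```text
t 3.28 tcp [620.4   7.6  69.4] F [-1.84 -1.45  2.8 ] xang 0.233 zax [ 5.e-04 -3.e-04 -1.e+00] gap 0.01
cm in tool: [ 0.03 -0.09  0.07]
```

Key 1 is up and tapped: contact near 69 mm at 2.8 N. Lift, shift to key 2 and tap.

Emit:
{"method": "drive_tool", "body": {
  "motion": [
    {"tx": 0, "ty": 0, "tz": -1.2, "yaw": 0, "grip": 0},
    {"tx": 0, "ty": 2.1, "tz": -0.3, "yaw": 0, "grip": 0},
    {"tx": 0, "ty": 2.1, "tz": 0, "yaw": 0, "grip": 0},
    {"tx": 0, "ty": 0, "tz": 0.5, "yaw": 0, "grip": 0},
    {"tx": 0, "ty": 0, "tz": 0, "yaw": 0, "grip": 0}
  ]
}}

```text
time_s: 3.7
tcp_pos: [630.5, -33.3, 79.6]
eef_rot: [0.993, 0.116, 0.001, 0.0]
force: [-0.9, 0.1, -0.1]
finger_gap: 0.007
gripper_force: 0.0
```

```bash
python3 h.py 630.3 -32.3 68.7
```

```text
t 3.7 tcp [630.5 -33.3  79.6] F [-0.86  0.06 -0.13] xang 0.232 zax [ 1.5e-03  1.0e-04 -1.0e+00] gap 0.007
cm in tool: [ 0.   -0.1   1.09]
```

Emit:
{"method": "drive_tool", "body": {
  "motion": [
    {"tx": 0, "ty": 0, "tz": 0.6, "yaw": 0, "grip": 0},
    {"tx": 0, "ty": 0, "tz": 0.2, "yaw": 0, "grip": 0},
    {"tx": 0, "ty": 0, "tz": 0.2, "yaw": 0, "grip": 0},
    {"tx": 0, "ty": 0, "tz": 0, "yaw": 0, "grip": 0},
    {"tx": 0, "ty": 0, "tz": 0, "yaw": 0, "grip": 0}
  ]
}}

```text
time_s: 4.12
tcp_pos: [629.6, -31.8, 68.6]
eef_rot: [0.993, 0.117, -0.0, -0.0]
force: [-2.3, 1.4, 2.9]
finger_gap: 0.004
gripper_force: 1.6
```

```bash
python3 h.py 630.3 -32.3 68.7
```

```text
t 4.12 tcp [629.6 -31.8  68.6] F [-2.31  1.37  2.91] xang 0.234 zax [-1.e-03  4.e-04 -1.e+00] gap 0.004
cm in tool: [ 0.06  0.06 -0.01]
```

Key 2 is up and tapped (2.9 N). On to key 3.

Emit:
{"method": "drive_tool", "body": {
  "motion": [
    {"tx": 0, "ty": 0, "tz": -1.2, "yaw": 0, "grip": 0},
    {"tx": 0, "ty": 2.1, "tz": -0.3, "yaw": 0, "grip": 0},
    {"tx": 0, "ty": 2.1, "tz": 0, "yaw": 0, "grip": 0},
    {"tx": 0, "ty": 0, "tz": 0.5, "yaw": 0, "grip": 0},
    {"tx": 0, "ty": 0, "tz": 0, "yaw": 0, "grip": 0}
  ]
}}

```text
time_s: 4.53
tcp_pos: [639.7, -73.9, 78.7]
eef_rot: [0.993, 0.116, 0.0, -0.0]
force: [-0.2, 0.9, 0.1]
finger_gap: 0.004
gripper_force: 0.0
```

Emit:
{"method": "drive_tool", "body": {
  "motion": [
    {"tx": 0, "ty": 0, "tz": 0.6, "yaw": 0, "grip": 0},
    {"tx": 0, "ty": 0, "tz": 0.2, "yaw": 0, "grip": 0},
    {"tx": 0, "ty": 0, "tz": 0.2, "yaw": 0, "grip": 0},
    {"tx": 0, "ty": 0, "tz": 0, "yaw": 0, "grip": 0},
    {"tx": 0, "ty": 0, "tz": 0, "yaw": 0, "grip": 0}
  ]
}}

```text
time_s: 4.95
tcp_pos: [639.5, -72.8, 68.4]
eef_rot: [0.993, 0.117, -0.0, -0.0]
force: [0.5, 0.9, 0.2]
finger_gap: 0.004
gripper_force: 0.0
```

```bash
python3 h.py 640.2 -73.1 68.7
```

```text
t 4.95 tcp [639.5 -72.8  68.4] F [0.54 0.93 0.16] xang 0.234 zax [-7.e-04  1.e-04 -1.e+00] gap 0.004
cm in tool: [ 0.06  0.04 -0.03]
```

There is no contact at 68.5, so key 3 is the latched one. I lower a bit further to tap it.

Emit:
{"method": "drive_tool", "body": {
  "motion": [
    {"tx": 0, "ty": 0, "tz": 0.2, "yaw": 0, "grip": 0},
    {"tx": 0, "ty": 0, "tz": 0.1, "yaw": 0, "grip": 0},
    {"tx": 0, "ty": 0, "tz": 0.05, "yaw": 0, "grip": 0},
    {"tx": 0, "ty": 0, "tz": 0, "yaw": 0, "grip": 0},
    {"tx": 0, "ty": 0, "tz": 0, "yaw": 0, "grip": 0}
  ]
}}

```text
time_s: 5.37
tcp_pos: [639.9, -73.1, 65.5]
eef_rot: [0.993, 0.117, 0.0, -0.0]
force: [-1.2, 1.4, 3.3]
finger_gap: 0.003
gripper_force: 1.9
```

Tapped at 65.5 with 3.3 N. On to key 4.

Emit:
{"method": "drive_tool", "body": {
  "motion": [
    {"tx": 0, "ty": 0, "tz": -1.5, "yaw": 0, "grip": 0},
    {"tx": 0, "ty": 2.1, "tz": -0.35, "yaw": 0, "grip": 0},
    {"tx": 0, "ty": 2.1, "tz": 0, "yaw": 0, "grip": 0},
    {"tx": 0, "ty": 0, "tz": 0.5, "yaw": 0, "grip": 0},
    {"tx": 0, "ty": 0, "tz": 0, "yaw": 0, "grip": 0}
  ]
}}

```text
time_s: 5.78
tcp_pos: [648.9, -114.9, 77.7]
eef_rot: [0.993, 0.116, -0.0, -0.0]
force: [-0.6, -0.1, 0.4]
finger_gap: 0.006
gripper_force: 0.0
```

Emit:
{"method": "drive_tool", "body": {
  "motion": [
    {"tx": 0, "ty": 0, "tz": 0.6, "yaw": 0, "grip": 0},
    {"tx": 0, "ty": 0, "tz": 0.2, "yaw": 0, "grip": 0},
    {"tx": 0, "ty": 0, "tz": 0.2, "yaw": 0, "grip": 0},
    {"tx": 0, "ty": 0, "tz": 0, "yaw": 0, "grip": 0},
    {"tx": 0, "ty": 0, "tz": 0, "yaw": 0, "grip": 0}
  ]
}}

```text
time_s: 6.2
tcp_pos: [648.8, -113.5, 68.5]
eef_rot: [0.993, 0.117, -0.001, -0.0]
force: [-1.6, 1.9, 2.9]
finger_gap: 0.004
gripper_force: 1.6
```

```bash
python3 h.py 650.1 -113.9 68.7
```

```text
t 6.2 tcp [ 648.8 -113.5   68.5] F [-1.59  1.87  2.92] xang 0.234 zax [-1.6e-03  5.0e-04 -1.0e+00] gap 0.004
cm in tool: [ 0.12  0.07 -0.02]
```

Key 4 is up and tapped. Now back to key 3, in fully and release.

Emit:
{"method": "drive_tool", "body": {
  "motion": [
    {"tx": 0, "ty": 0, "tz": -1.2, "yaw": 0, "grip": 0},
    {"tx": 0, "ty": -2.1, "tz": -0.3, "yaw": 0, "grip": 0},
    {"tx": 0, "ty": -2.1, "tz": 0, "yaw": 0, "grip": 0},
    {"tx": 0, "ty": 0, "tz": 0.5, "yaw": 0, "grip": 0},
    {"tx": 0, "ty": 0, "tz": 0.5, "yaw": 0, "grip": 0}
  ]
}}

```text
time_s: 6.62
tcp_pos: [640.4, -72.7, 74.6]
eef_rot: [0.993, 0.118, 0.001, 0.0]
force: [0.1, -1.2, 0.3]
finger_gap: 0.007
gripper_force: 0.0
```

Emit:
{"method": "drive_tool", "body": {
  "motion": [
    {"tx": 0, "ty": 0, "tz": 0.6, "yaw": 0, "grip": 0},
    {"tx": 0, "ty": 0, "tz": 0.2, "yaw": 0, "grip": 0},
    {"tx": 0, "ty": 0, "tz": 0.2, "yaw": 0, "grip": 0},
    {"tx": 0, "ty": 0, "tz": 0.1, "yaw": 0, "grip": 0},
    {"tx": 0, "ty": 0, "tz": 0, "yaw": 0, "grip": 0}
  ]
}}

```text
time_s: 7.03
tcp_pos: [639.9, -73.9, 63.5]
eef_rot: [0.993, 0.116, -0.0, -0.0]
force: [-3.5, 1.7, 12.0]
finger_gap: 0.006
gripper_force: 5.5
```

Emit:
{"method": "drive_tool", "body": {
  "motion": [
    {"tx": 0, "ty": 0, "tz": 0.02, "yaw": 0, "grip": 0},
    {"tx": 0, "ty": 0, "tz": -0.8, "yaw": 0, "grip": 0},
    {"tx": 0, "ty": 0, "tz": -1.5, "yaw": 0, "grip": 0},
    {"tx": -2.5, "ty": 0, "tz": -3, "yaw": 0, "grip": 0},
    {"tx": -2.5, "ty": 0, "tz": -3, "yaw": 0, "grip": 0}
  ]
}}

```text
time_s: 7.45
tcp_pos: [590.4, -85.4, 144.9]
eef_rot: [0.993, 0.117, -0.001, -0.0]
force: [0.4, -1.2, 0.3]
finger_gap: 0.005
gripper_force: 0.0
```

Emit:
{"method": "drive_tool", "body": {
  "motion": [
    {"tx": -2.2, "ty": 0, "tz": -3, "yaw": 0, "grip": 0},
    {"tx": 0, "ty": 0, "tz": 0, "yaw": 0, "grip": 0},
    {"tx": 0, "ty": 0, "tz": 0, "yaw": 0, "grip": 0},
    {"tx": 0, "ty": 0, "tz": 0, "yaw": 0, "grip": 0},
    {"tx": 0, "ty": 0, "tz": 0, "yaw": 0, "grip": 0}
  ]
}}

```text
time_s: 7.87
tcp_pos: [569.7, -90.1, 174.3]
eef_rot: [0.993, 0.117, -0.001, -0.0]
force: [-1.1, 0.3, -0.0]
finger_gap: 0.005
gripper_force: 0.0
```

```bash
python3 - <<'E'
from bench import bot
import cv2,numpy as np
p=bot.grab_frame("wrist"); a=p["image"][60:210,150:450]
q=bot.grab_frame("side")["image"][160:260,250:350]
w0=cv2.imread("pics/w1.png")[60:210,150:450]
s0=cv2.imread("pics/side0.png")[160:260,250:350]
f=lambda i,s:cv2.resize(i,s,interpolation=cv2.INTER_CUBIC)
top=np.hstack([f(w0,(400,200)),f(a[:,:,::-1],(400,200))]); bot_=np.hstack([f(s0,(400,390)),f(q[:,:,::-1],(400,390))])
cv2.imwrite("pics/cmp.png",np.vstack([top,bot_]))
E
```

```text
(no output)
```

View pics/cmp.png

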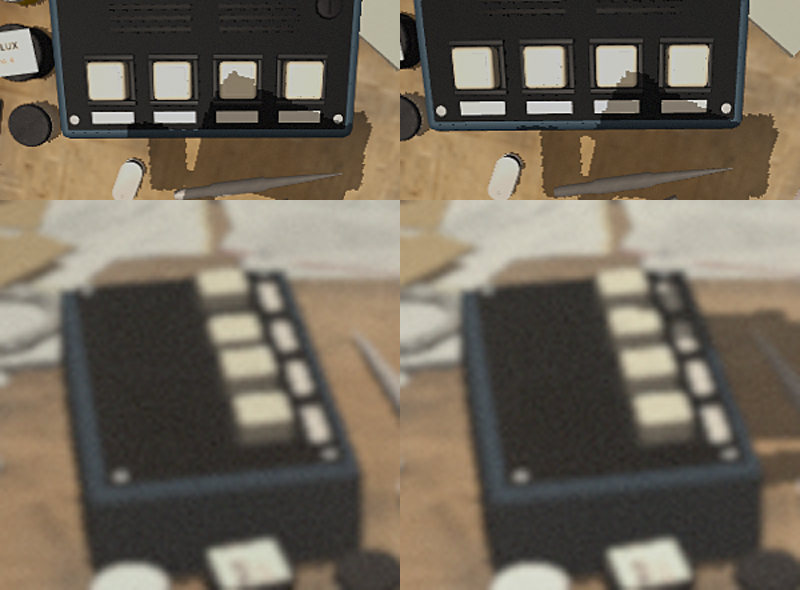

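The picture pairs before (left) and after (right). In the side view, the third key (second from the top) was sunk at (235,328). It now stands at (635,320), level with the others, and nothing else has moved.

```bash
python3 -c "
from bench import bot
print(bot.hand_in())"
```

```text
the job is handed in; nothing more can be done
None
```

I tapped all four keys from left to right without a click, found the third one latched, and pressed it in and let it go; the side camera shows it level with the others, and I handed the job in (no verdict was returned).

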